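Load the freezer-tape dispenser and snap its cap on

ROBOT

A 7-joint arm with a two-finger parallel gripper is mounted at the origin on the work surface. World frame = base frame: x ahead of the robot, y to its left, z up, the work surface at z = 0. Lengths are in m, angles in rad, forces in N, time in s.
With the tool pointing down it reaches from about 0.4 to 0.85 m from the base axis. Payload 6.9 kg.
Tool frame: the origin (TCP) lies at the very end of the fingers, on their centre line; the grasp point (between the pads) lies 19 mm behind it; z points along the fingers, y is the line along which they close (so a half turn about z gives the same grasp; the last joint's range is limited). The gripper opens to 85 mm and grips with 20 to 120 N. Pads are 22 mm wide; open, the fingers measure 114 mm over their backs; the gripper's body (76 mm by 85 mm) begins 54 mm behind the grasp point. The pads swing forward as they close: fully open they stand 13 mm farther back than shut.
Start: joints at [-1.032, 0.507, -0.238, 1.5, 0.126, 1.149, -0.155], TCP at [0.262, 0.567, 0.231] pointing down, gripper open.
Joint ranges: [-3.08, 3.08], [-0.24, 2.05], [-1.43, 1.35], [0, 2.5], [-1.52, 4.66], [0.17, 1.96], [-2.89, 2.89]. Speed limits (rad/s): [2.39, 2.39, 3.14, 3.14, 3.14, 3.14, 3.14].

INTERFACE

Orientations are given as a 3x3 rotation matrix whose columns are the frame's x, y, z axes.
In Python, from bench import r gives the robot as it stands. The module is installed in compiled form; this text tells all that it offers.
- The arm moves only by the shell command python3 -m handwheel 'ROWS'. ROWS is JSON, a list that holds one entry, the list of rows, each a list of 7 numbers: the shift along the world's x, y, z in mm, then the turn, a rotation vector about the world's x, y, z in rad, then the opening, from -1 (shut) to 1 (fully open). In form: [[[x, y, z, ax, ay, az, claw], ...]]. A call has 1 to 12 rows; each row is the pose to reach, as a shift and turn from the pose commanded when the call began; what a row does not reach only later rows make up. A row lasts 1/10 s, in which the tool goes at most 50 mm and 8.59 degrees, less where a joint would pass 70% of its speed; a pose out of reach is approached as far as the arm can. A call with a gripper value outside its range is refused whole. The fingers move at their own pace and stop on an object; the grip force is fixed at half the most. Time passes only in rows, so rows that repeat a pose let the fingers close. It gives the time, the measured TCP pose, the force, the opening and the grip force at its end, in the units of the state.
- r.state(): the state, without advancing time (a new reading comes with each control period).
- r.get_image(name): name is "scene" or "top" or "wrist"; returns a dict with "pixels" (400x640x3 uint8, blue, green, red), "vfov" (degrees; the focal length in pixels is half the picture's height over the tangent of half this angle, whatever the lens; pixels are square), "cx", "cy" (the principal point, pixels), "origin" and "orientation" of the camera in the world; the wrist camera has in their place "mount" (4x4, takes a point from camera to tool coordinates, whose origin is the TCP and whose axes are the flange's). Camera axes: x right, y up, looking along -z (the intrinsics and any distortion apply to the point x, -y, -z); pixel columns grow to the right and rows downward; lengths in m; the calibration is good to about 2 mm. The wrist camera is an equidistant fisheye: a pixel r from the principal point sees the ray r / f radians off the axis. A picture is of the moment at which its call begins: read the wrist's pose just before it. There is no depth.
- r.close_job(): hands the job in; it is judged then, once.
The state is a dict: "clock": time; "joint_pos": joint angles; "qd": joint speeds; "joint_efforts": joint torques, N m; "ee_pos": TCP position; "eef_rot": TCP orientation; "force": force on the tool from outside, world axes, zero at the start; "moment": the same for the moment, N m; "width": finger opening in m; "gripper_force": force on a finger pad.
Only numpy, scipy, OpenCV 4.12 (cv2) and the standard library are available. Lean on these libraries where they do the work, as an engineer would, in place of code of your own. Each camera call takes 0.05 s, during which the arm holds its last target. There are 200 camera calls.

TASK

Load the tape dispenser on the pantry counter: slide the tape roll up off its wooden storage post, lower it over the dispenser's spindle until it rests on the collar, then push the black snap cap down onto the stud at the spindle's top until it clicks and sits fully home. Keep pressing firmly down on the cap after the click and finish like that, with the hand still pushing on it: do not let go. Leave the mug, the bowl and the jar where they stand.

Things in the scene. Friction and masses are not known exactly. Their poses are not given: they have to be found in the camera images.
- post: Fixed wooden storage post: round foot 92 mm in diameter and 10 mm thick, a collar 40 mm in diameter up to 35 mm above the counter, then a bare post 22 mm in diameter up to 75 mm. Origin: centre of the foot's underside, on the counter; z up.
- roll: Loose roll of cream tape on a cardboard core: outer diameter 58 mm, bore 34 mm, 24 mm high, about 70 g. Starts round the post, lying flat on its collar. Origin: centre of its underside; z is the bore's axis, up.
- dispenser: Fixed dispenser. Origin: spindle axis at counter level; z up. Grey plate x -47..103, y -45..45 mm, 16 thick; cutter plate at x 92, 60 wide, top 54 high. Upright spindle: collar 42 mm dia., top at 35 (roll rests on it); barrel 29 dia. to 63; stud 14 dia., tapered nose, tip at 84, with four spring balls at height 71, 21 across. Free space round the spindle above the plate.
- collar_top (a point): Point on the spindle's axis at the top of the collar, 35 mm above the counter: the roll's origin comes here.
- seat (a point): Point on the spindle's axis at the top of the barrel, 63 mm above the counter (4 mm above a loaded roll): the underside of the cap comes to rest here.
- cap: Loose black ribbed snap cap, cylinder 46 mm dia., 32 high, 60 g, grey disc on its closed top, 17 mm blind hole below. Upright on the counter. Origin: centre of its underside; z up. On the stud it first rests on the spring balls 12 mm above the seat; about 10 N takes it over them, the force drops (click) and it lands on the seat, held.
- mug: White mug, 80 mm in diameter, 90 mm high, a bystander. Origin: centre of its underside.
- bowl: Small blue bowl, 120 mm in diameter, 50 mm high, a bystander. Origin: centre of its underside.
- jar: Small amber jar with a steel lid, 60 mm in diameter, 85 mm high, a bystander. Origin: centre of its underside.
Not all that is in view belongs to the job. Leave any green look-alike of the roll alone. What is shaped like the post but red is not meant.

How it is judged:
By the outcome, as a careful person would: the job done as asked, in the order asked, and still so for the second after the job is handed in, while the arm keeps its last pose, push and grip.
It also fails if it takes over 48 s, if anything falls off the work surface, if the arm or the gripper's body presses on something with over 40 N, if the wrist force passes 120 N, or if a joint passes its speed limit or range.

## Working session

There is one attempt and no reset: what is moved stays moved. The work goes in short steps, Python scripts to look and compute and a shell command to move; the robot and the scene stay as the last step left them, time stands still between calls to the robot, and variables do not carry over. Pictures are saved under pics/ and viewed, at most 10 in all, crops included, and the job is handed in when it is done.

```bash
mkdir -p pics
cat > h.py <<'E'
import numpy as np, cv2
from bench import r
def ray(im,u,v):
    f=im["pixels"].shape[0]/2/np.tan(np.radians(im["vfov"])/2)
    d=np.array([(u-im["cx"])/f,-(v-im["cy"])/f,-1.]); return np.array(im["origin"]),np.array(im["orientation"])@d
def onz(im,u,v,z):
    o,d=ray(im,u,v); return o+d*(z-o[2])/d[2]
def proj(im,p):
    f=im["pixels"].shape[0]/2/np.tan(np.radians(im["vfov"])/2)
    c=np.array(im["orientation"]).T@(np.array(p)-np.array(im["origin"]))
    return im["cx"]+f*c[0]/-c[2], im["cy"]-f*c[1]/-c[2]
E
python3 - <<'E'
from h import *
import pickle
for n in("scene","top","wrist"):
    im=r.get_image(n); pickle.dump(im,open(n+".pkl","wb")); cv2.imwrite(f"pics/{n}0.png",im["pixels"])
    print(n,{k:(np.round(v,4).tolist() if k!="pixels" else 0) for k,v in im.items()})
s=r.state();print({k:np.round(v,4).tolist() for k,v in s.items()})
a=cv2.imread("pics/scene0.png");
E
```

```text
scene {'pixels': 0, 'vfov': 46.4802, 'cx': 319.5745, 'cy': 197.1837, 'origin': [1.184, -0.4821, 1.0838], 'orientation': [[0.6085, -0.6249, 0.4891], [0.7936, 0.4776, -0.377], [0.002, 0.6176, 0.7865]]}
top {'pixels': 0, 'vfov': 46.4, 'cx': 315.2694, 'cy': 200.9593, 'origin': [0.4253, 0.0064, 1.4865], 'orientation': [[0.0229, 0.9959, -0.0874], [-0.9997, 0.0231, 0.0012], [0.0032, 0.0873, 0.9962]]}
wrist {'pixels': 0, 'vfov': 65.7065, 'cx': 314.9356, 'cy': 199.8211, 'mount': [[-0.0007, 0.9642, 0.2651, 0.0657], [1.0, 0.0008, -0.0005, -0.0007], [-0.0007, 0.2651, -0.9642, -0.1439], [0.0, 0.0, 0.0, 1.0]]}
{'clock': 0.15, 'joint_pos': [-1.0325, 0.5081, -0.2375, 1.5009, 0.1257, 1.1489, -0.1548], 'qd': [0.0015, -0.0032, -0.0005, -0.0038, 0.0022, 0.0004, 0.0014], 'joint_efforts': [-0.0027, -62.1007, -2.1891, -24.9837, 0.0128, 0.0091, -0.0], 'ee_pos': [0.2621, 0.567, 0.2306], 'eef_rot': [[-0.9078, 0.4195, -0.0005], [0.4195, 0.9078, -0.0013], [-0.0001, -0.0014, -1.0]], 'force': [-0.4378, -0.5325, -0.5341], 'moment': [0.0203, 0.0113, 0.0018], 'gripper_force': 0.0, 'width': 0.0856}
```

View pics/scene0.png

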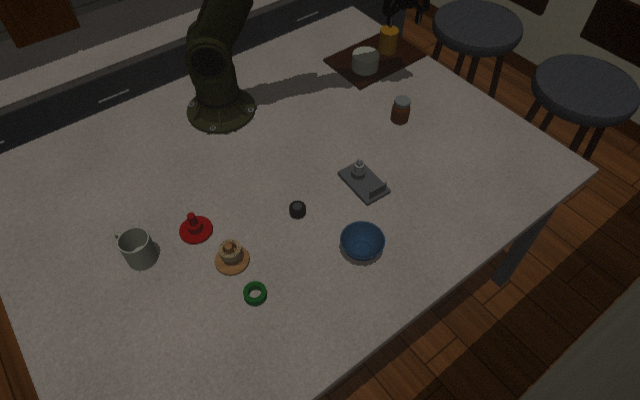

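View pics/top0.png

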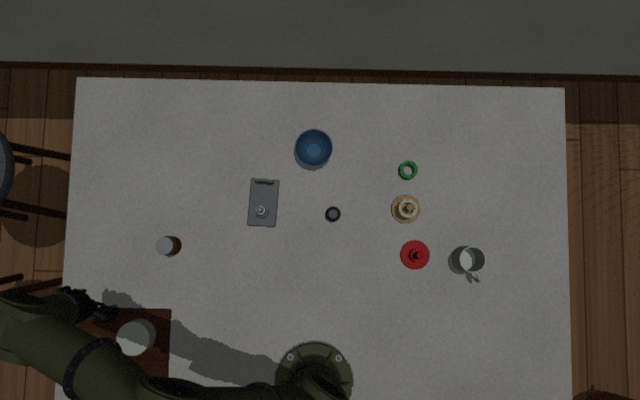

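Scene picture: the cream roll sits on the wooden post at scene (232,250), top (405,208). Look-alikes are the green ring at top (408,170) and the red post at top (415,254), and I'll leave both alone. The cap is at top (333,214), scene (297,209). The dispenser spindle is at top (262,211), scene (358,165). The choice is the cream roll on the tan post. I'll check it in a close crop.

Run:
```python
from h import *
import pickle
S=pickle.load(open("scene.pkl","rb"));T=pickle.load(open("top.pkl","rb"))
def crop(im,u,v,h=24,k=8):
    return cv2.resize(np.clip(im["pixels"][v-h:v+h,u-h:u+h].astype(float)*1.6,0,255).astype(np.uint8),(260,260),interpolation=cv2.INTER_CUBIC)
rows=[np.hstack([crop(T,405,208),crop(T,333,214),crop(T,262,205,28)]),np.hstack([crop(S,232,255),crop(S,297,209),crop(S,362,178,28)])]
cv2.imwrite("pics/crops.png",np.vstack(rows))
def blob(im,lo,hi,box):
    x0,y0,x1,y1=box; h=cv2.cvtColor(im["pixels"],cv2.COLOR_BGR2HSV)[y0:y1,x0:x1]
    m=cv2.inRange(h,np.array(lo),np.array(hi)); n,l,st,c=cv2.connectedComponentsWithStats(m); i=1+np.argmax(st[1:,4]); 
    return c[i]+[x0,y0],st[i]
# rough
print("foot T",blob(T,(5,60,60),(25,255,255),(380,185,430,230)))
print("cap T",blob(T,(0,0,0),(180,255,75),(315,195,350,232)), "S",blob(S,(0,0,0),(180,255,70),(280,190,315,225)))
for n,p,z in(("post foot",(405,209),.01),("cap top",(333,214),.032),("stud",(262,211),.08)): print(n,onz(T,*p,z))
# dispenser plate edges
h=T["pixels"][170:235,240:290].astype(int)
m=(T["pixels"].max(2)<110).astype(np.uint8); m2=np.zeros_like(m); m2[172:232,242:285]=m[172:232,242:285]
c=max(cv2.findContours(m2,0,1)[0],key=cv2.contourArea); print(cv2.minAreaRect(c))
```

```text
foot T (array([404.48051948, 208.51623377]), array([ 11,  10,  29,  28, 308], dtype=int32))
cap T (array([332.2371134 , 213.98453608]), array([ 10,  12,  16,  16, 194], dtype=int32)) S (array([297.0669145 , 209.53903346]), array([  9,  10,  17,  20, 269], dtype=int32))
post foot [ 0.53583166 -0.28057032  0.01      ]
cap top [ 0.513344   -0.05154519  0.032     ]
stud [0.51456358 0.16486146 0.08      ]
((262.55755615234375, 200.02459716796875), (32.27034378051758, 53.77615737915039), 1.3322198390960693)
```

View pics/crops.png

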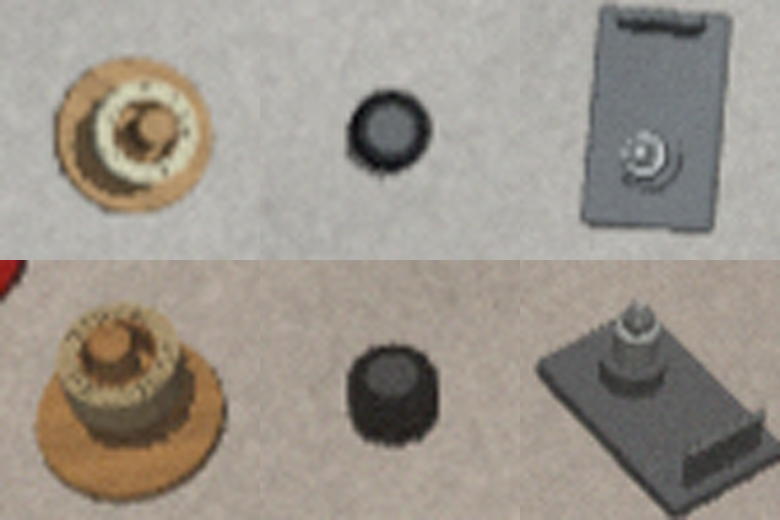

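The crop confirms it: cream roll on the tan post (left column), black ribbed cap (middle), dispenser with spindle and cutter (right). Next I'll go over the dispenser and look from the wrist.

```bash
python3 -m handwheel '[[[20,-32,0,0,0,0.04,1],[42,-67,0,0,0,0.08,1],[65,-103,0,0,0,0.12,1],[88,-140,0,0,0,0.16,1],[111,-176,0,0,0,0.2,1],[134,-213,0,0,0,0.24,1],[157,-250,0,0,0,0.28,1],[180,-286,0,0,0,0.32,1],[203,-323,0,0,0,0.36,1],[226,-360,0,0,0,0.4,1],[243,-386,0,0,0,0.43,1],[253,-402,0,0,0,0.433,1]]]'
cat >> h.py <<'E'
def wrist(name=None):
    s=r.state(); im=r.get_image("wrist"); M=np.array(im["mount"])
    R=np.array(s["eef_rot"]);p=np.array(s["ee_pos"])
    im["origin"]=p+R@M[:3,3]; im["orientation"]=R@M[:3,:3]; im["tcp"]=p
    im["f"]=200/np.tan(np.radians(im["vfov"])/2)
    if name: cv2.imwrite(f"pics/{name}.png",im["pixels"])
    return im
def wz(im,u,v,z):
    x,y=u-im["cx"],v-im["cy"]; q=np.hypot(x,y)+1e-9; t=q/im["f"]
    d=im["orientation"]@np.array([np.sin(t)*x/q,-np.sin(t)*y/q,-np.cos(t)]); o=im["origin"]; return o+d*(z-o[2])/d[2]
def wp(im,P):
    c=im["orientation"].T@(np.array(P)-im["origin"]); q=np.hypot(c[0],c[1]); t=np.arctan2(q,-c[2])*im["f"]
    return im["cx"]+t*c[0]/q, im["cy"]-t*c[1]/q
E
python3 -c "
from h import *
import pickle
im=wrist('w1');pickle.dump(im,open('w1.pkl','wb'));s=r.state();print(s['clock'],s['ee_pos'],s['eef_rot'],s['joint_pos'])"
```

```text
clock: 1.35
ee_pos: [0.5165, 0.162, 0.231]
eef_rot: [[-1.0, 0.003, -0.0], [0.003, 1.0, -0.001], [0.0, -0.001, -1.0]]
force: [-1.8, 0.2, -0.2]
width: 0.0855
gripper_force: 0.0
1.4 [0.51777729 0.15955636 0.2308065 ] [[-9.99983407e-01  5.73931822e-03  4.95697657e-04]
 [ 5.73789488e-03  9.99979543e-01 -2.82660634e-03]
 [-5.11910309e-04 -2.82371518e-03 -9.99995882e-01]] [-0.17225182  0.3801674  -0.24966822  1.7210076   0.1088502   1.05436009
  1.10633389]
```

View pics/w1.png

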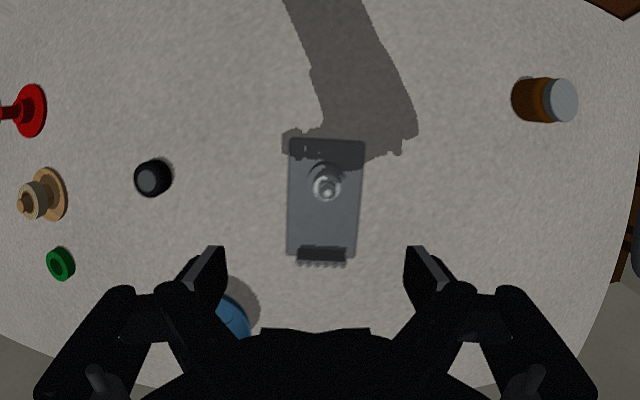

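The wrist view shows the spindle at about (326,184), the cap at (152,178), the post and roll at (40,195), and the plate at x 287..365, y 137..258. I'll get numbers by projecting model points for a check.

Run:
```python
from h import *
import pickle
im=pickle.load(open("w1.pkl","rb"))
for n,u,v,z in(("tip",327,190,.084),("barrel",326,184,.063),("collar",324,176,.035),("captop",148,180,.032)): print(n,wz(im,u,v,z).round(4))
a=np.clip(im["pixels"][125:275,250:400].astype(float)*1.8,0,255).astype(np.uint8)
a=cv2.resize(a,(600,600),interpolation=cv2.INTER_CUBIC)
c=wz(im,326,184,.063)
for z,rad,col in((.063,.0145,(0,0,255)),(.035,.021,(0,255,0)),(.084,.004,(255,0,0))):
    pts=np.array([[(np.array(wp(im,[c[0]+rad*np.cos(t),c[1]+rad*np.sin(t),z]))-[250,125]+.5)*4-.5] for t in np.linspace(0,6.28,40)]).round().astype(int)
    cv2.polylines(a,[pts],True,col,1)
cv2.imwrite("pics/w1c.png",a)
```

```text
tip [0.5206 0.1723 0.084 ]
barrel [0.5193 0.1721 0.063 ]
collar [0.5163 0.1708 0.035 ]
captop [ 0.5184 -0.0484  0.032 ]
```

View pics/w1c.png

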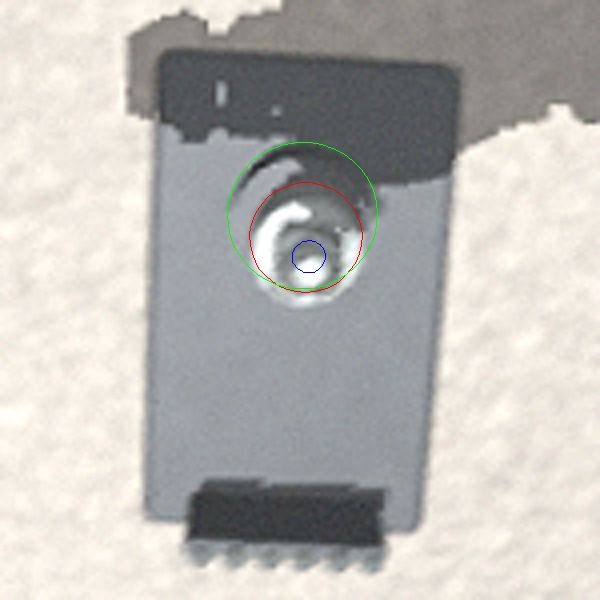

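Overlay: the barrel's bright ring is really centred at crop (308,250), so image (327,187.5), and the tip glint is at crop (309,268). The arm was still settling, so I'll repeat at rest and compare, then move to the cap.

```bash
python3 -m handwheel '[[[0,0,0,0,0,0,1],[0,0,0,0,0,0,1],[0,0,0,0,0,0,1]]]'
python3 - <<'E'
from h import *
import pickle
a=pickle.load(open("w1.pkl","rb")); b=wrist('w2'); pickle.dump(b,open("w2.pkl","wb"))
g=lambda i,x0,y0,x1,y1: cv2.cvtColor(i["pixels"],cv2.COLOR_BGR2GRAY)[y0:y1,x0:x1].astype(np.float32)
t=g(a,300,160,350,215); m=cv2.matchTemplate(g(b,270,130,380,245),t,cv2.TM_CCOEFF_NORMED); _,s,_,l=cv2.minMaxLoc(m)
du,dv=270+l[0]-300,130+l[1]-160; print(s,du,dv,b["tcp"]-a["tcp"],b["tcp"])
print("disp",wz(a,327,187.5,.063),wz(b,327+du,187.5+dv,.063))
# cap top grey disc via dark blob in wrist b
h=b["pixels"].max(2); m=np.zeros_like(h); m[150:205,120:190]=(h[150:205,120:190]<70)
n,l,st,c=cv2.connectedComponentsWithStats(m); i=1+np.argmax(st[1:,4]); print("cap blob",c[i],st[i],wz(b,*c[i],.016))
S=pickle.load(open("scene.pkl","rb"));T=pickle.load(open("top.pkl","rb"))
C=wz(b,327+du,187.5+dv,.063); print("ring in top",proj(T,C),"scene",proj(S,C))
# sub-pixel bright ring in the top view
G=T["pixels"].max(2); print(G[203:218,254:271])
E
```

```text
clock: 1.7
ee_pos: [0.5144, 0.1669, 0.2313]
eef_rot: [[-1.0, -0.002, -0.0], [-0.002, 1.0, 0.001], [0.0, 0.001, -1.0]]
force: [0.6, -0.2, 0.2]
width: 0.0856
gripper_force: 0.0
0.8730769157409668 -4 1 [-0.00211513  0.00495508  0.00036071] [0.51436134 0.16692325 0.23131277]
disp [0.52300119 0.17312608 0.063     ] [0.52195555 0.17430958 0.063     ]
cap blob [150.60204082 177.5974026 ] [ 131  159   40   39 1078] [ 0.51734703 -0.04823086  0.016     ]
ring in top (np.float64(259.60368267841096), np.float64(208.88226322371722)) scene (np.float64(358.8971697610497), np.float64(164.3985377917126))
[[ 78  75  78  79  77  78  78  79  79  81  79  79  80  79  78  83  79]
 [ 74  78  74  80  76  76  78  78  79  77  78  78  80  78  84  81  81]
 [ 77  79  76  78  77  87  98  95  74  73  78  78  78  81  83  80  80]
 [ 79  76  80  80  77  95 107 108  96  93  70  77  82  79  79  80  79]
 [ 77  76  77  96  81  83  88  94  97  98  89  73  81  79  70  81  79]
 [ 78  80  80  80  77  93  93  73  78  97 114  56  81  78  71  79  77]
 [ 75  87  98  83  78 123 115  67  70  95 122  61  74  78  71  78  76]
 [ 78  83  97  83  78 109  99  65  71  93 121  63  71  75  57  72  77]
 [ 78  75  75  66  72  70  70  64  80 106 121  55  71  74  54  74  79]
 [ 79  70  66  87  83  57  58  64  81 119  94  52  74  70  50  79  81]
 [ 75  77  68  82  92 102 103 107 103  97  54  70  77  67  57  80  76]
 [ 79  76  64  50  72  98 100  99  90  59  70  79  73  57  71  78  78]
 [ 77  72  51  55  62  46  49  49  48  73  79  76  58  63  79  78  80]
 [ 77  74  59  54  61  58  68  67  67  75  66  59  65  75  80  79  80]
 [ 78  78  76  69  70  72  61  60  58  58  51  68  78  80  79  80  78]]
```

```bash
python3 -m handwheel '[[[3,4,-40,0,0,0,1],[6,7,-80,0,0,0,1],[6,7,-100,0,0,0,1],[6,7,-100,0,0,0,1],[6,7,-100,0,0,0,1],[6,7,-100,0,0,0,1]]]'
python3 - <<'E'
from h import *
import pickle
b=wrist(); pickle.dump(b,open("w3.pkl","wb")); print(b["tcp"],r.state()["clock"])
C=np.array([.521,.173,.063]); u,v=wp(b,C); print(u,v); u0,v0=int(u)-50,int(v)-50
a=np.clip(b["pixels"][v0:v0+100,u0:u0+100].astype(float)*1.7,0,255).astype(np.uint8)
a=cv2.resize(a,(600,600),interpolation=cv2.INTER_CUBIC)
for z,rad,col in((.063,.0145,(0,0,255)),(.035,.021,(0,255,0)),(.084,.004,(255,0,0))):
    pts=np.array([[(np.array(wp(b,[C[0]+rad*np.cos(t),C[1]+rad*np.sin(t),z]))-[u0,v0]+.5)*6-.5] for t in np.linspace(0,6.28,40)]).round().astype(int)
    cv2.polylines(a,[pts],True,col,1)
print(u0,v0); cv2.imwrite("pics/w3c.png",a)
E
```

```text
clock: 2.35
ee_pos: [0.5219, 0.1731, 0.1328]
eef_rot: [[-1.0, -0.001, 0.002], [-0.001, 1.0, 0.001], [-0.002, 0.001, -1.0]]
force: [-0.4, 0.1, 1.1]
width: 0.0854
gripper_force: 0.0
[0.52192658 0.17308971 0.13281721] 2.4
316.2446328018587 208.09427329298077
266 158
```

View pics/w3c.png

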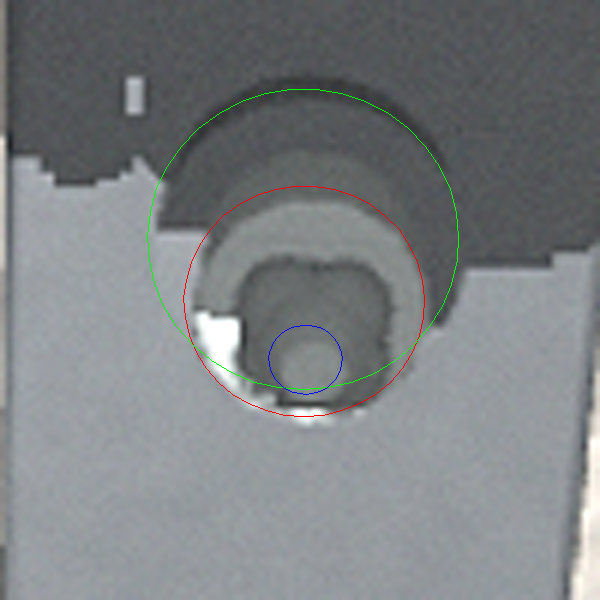

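The ring centre is about (+2,+6) crop px from the drawn circle, so the spindle is at roughly (0.5216, 0.1735). Now over to the post.

```bash
python3 -m handwheel '[[[0,-20,10,0,0,0,1],[1,-60,20,0,0,0,1],[2,-105,20,0,0,0,1],[4,-150,20,0,0,0,1],[6,-195,20,0,0,0,1],[8,-240,20,0,0,0,1],[10,-285,20,0,0,0,1],[12,-330,20,0,0,0,1],[13,-375,20,0,0,0,1],[14,-415,15,0,0,0,1],[14,-445,10,0,0,0,1],[14,-454,5,0,0,0,1]]]' | head -2
python3 -m handwheel '[[[0,0,0,0,0,0,1],[0,0,0,0,0,0,1],[0,0,0,0,0,0,1],[0,0,0,0,0,0,1]]]'
cat >> h.py <<'E'
def over(b,C,circ,name,h=50):
    u,v=wp(b,C); u0,v0=int(u)-h,int(v)-h; k=300/h
    a=np.clip(b["pixels"][v0:v0+2*h,u0:u0+2*h].astype(float)*1.7,0,255).astype(np.uint8)
    a=cv2.resize(a,(600,600*a.shape[0]//a.shape[1]),interpolation=cv2.INTER_CUBIC)
    for z,rad,col in circ:
        pts=np.array([[(np.array(wp(b,[C[0]+rad*np.cos(t),C[1]+rad*np.sin(t),z]))-[u0,v0]+.5)*k-.5] for t in np.linspace(0,6.28,40)]).round().astype(int)
        cv2.polylines(a,[pts],True,col,1)
    cv2.imwrite(f"pics/{name}.png",a); print(u0,v0)
E
python3 - <<'E'
from h import *
import pickle
b=wrist(); pickle.dump(b,open("w4.pkl","wb")); print(b["tcp"],r.state()["clock"])
over(b,np.array([.536,-.2806,.059]),((.059,.029,(0,0,255)),(.075,.011,(255,0,0)),(.01,.046,(0,255,0))),"w4c",75)
E
```

```text
clock: 3.6
ee_pos: [0.5345, -0.2868, 0.1373]
clock: 4.0
ee_pos: [0.5358, -0.28, 0.1369]
eef_rot: [[-1.0, -0.003, 0.001], [-0.003, 1.0, 0.0], [-0.001, 0.0, -1.0]]
force: [-0.8, -1.0, -0.4]
width: 0.0851
gripper_force: 0.0
[ 0.53581868 -0.27999398  0.13691447] 4.05
240 131
```

View pics/w4c.png

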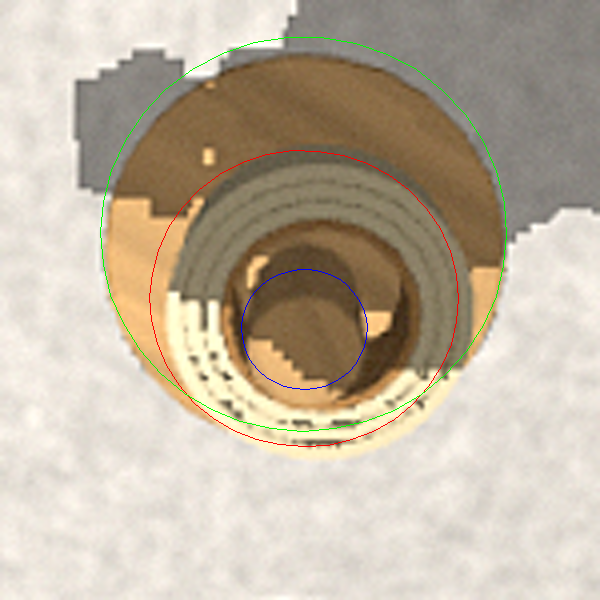

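The roll top is centred at crop (320,310) against (304,298) drawn, so the roll is at about (0.5383, -0.2776). I'll descend and grip.

```bash
python3 -m handwheel '[[[2.5,2.4,-30,0,0,0,1],[2.5,2.4,-65,0,0,0,1],[2.5,2.4,-95,0,0,0,1],[2.5,2.4,-109,0,0,0,1],[2.5,2.4,-109,0,0,0,1],[2.5,2.4,-109,0,0,0,1]]]' 
python3 -m handwheel '[[[0,0,0,0,0,0,-1],[0,0,0,0,0,0,-1],[0,0,0,0,0,0,-1],[0,0,0,0,0,0,-1],[0,0,0,0,0,0,-1],[0,0,0,0,0,0,-1]]]'
```

```text
clock: 4.65
ee_pos: [0.5384, -0.2792, 0.0282]
eef_rot: [[-1.0, -0.001, 0.001], [-0.001, 1.0, -0.0], [-0.001, -0.0, -1.0]]
force: [0.8, -1.1, 0.8]
width: 0.085
gripper_force: 0.0
clock: 5.25
ee_pos: [0.5385, -0.2795, 0.0292]
eef_rot: [[-1.0, -0.0, 0.002], [-0.0, 1.0, -0.001], [-0.002, -0.001, -1.0]]
force: [-1.9, 0.3, 7.7]
width: 0.0568
gripper_force: 63.1
```

```bash
python3 -m handwheel '[[[0,0,10,0,0,0,-1],[0,0,30,0,0,0,-1],[0,0,55,0,0,0,-1],[0,0,80,0,0,0,-1],[0,0,80,0,0,0,-1],[0,0,80,0,0,0,-1],[0,0,80,0,0,0,-1]]]'
python3 - <<'E'
from h import *
import pickle
b=wrist(); pickle.dump(b,open("w5.pkl","wb")); t=b["tcp"];print(t,r.state()["clock"])
# expected: roll underside z = tcp + (35-29.2)mm
over(b,t+[0,0,.0298],((t[2]+.0298,.029,(0,0,255)),(t[2]+.0298,.017,(255,0,0)),(t[2]+.0058,.017,(0,255,0))),"w5c",75)
E
```

```text
clock: 5.95
ee_pos: [0.5371, -0.2791, 0.1068]
eef_rot: [[-1.0, -0.0, -0.001], [-0.0, 1.0, 0.0], [0.001, 0.0, -1.0]]
force: [-0.4, -0.1, -0.6]
width: 0.0567
gripper_force: 64.0
[ 0.53706409 -0.27912802  0.10679149] 6.0
242 204
```

View pics/w5c.png

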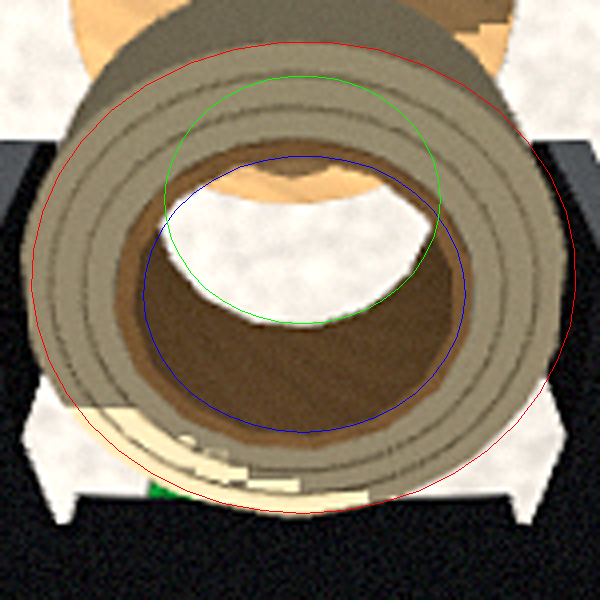

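Held roll: it is centred at crop (293,278) against (303,278) drawn, so the camera reads y about 1 mm low. The true spindle is then at y≈0.1745. Going to the dispenser.

```bash
python3 -m handwheel '[[[0,20,5,0,0,0,-1],[-1,55,10,0,0,0,-1],[-2,100,10,0,0,0,-1],[-4,145,10,0,0,0,-1],[-6,190,10,0,0,0,-1],[-8,235,10,0,0,0,-1],[-10,280,10,0,0,0,-1],[-12,325,10,0,0,0,-1],[-13,370,10,0,0,0,-1],[-14,410,10,0,0,0,-1],[-15,440,10,0,0,0,-1],[-15.5,453.5,10,0,0,0,-1]]]' |head -2
python3 -m handwheel '[[[0,0,0,0,0,0,-1],[0,0,0,0,0,0,-1],[0,0,0,0,0,0,-1],[0,0,0,0,0,0,-1],[0,0,0,0,0,0,-1]]]'
python3 - <<'E'
from h import *
import pickle
b=wrist(); pickle.dump(b,open("w6.pkl","wb")); t=b["tcp"];print(t,r.state()["clock"])
over(b,t+[0,0,.0298],((t[2]+.0058,.017,(0,255,0)),(t[2]+.0298,.017,(255,0,0))),"w6c",75)
E
```

```text
clock: 7.2
ee_pos: [0.5205, 0.179, 0.1169]
clock: 7.7
ee_pos: [0.5224, 0.173, 0.1173]
eef_rot: [[-1.0, 0.002, -0.0], [0.002, 1.0, -0.0], [-0.0, -0.0, -1.0]]
force: [-0.1, -0.5, -1.5]
width: 0.0569
gripper_force: 64.1
[0.52236973 0.17295471 0.11730477] 7.75
242 204
```

View pics/w6c.png

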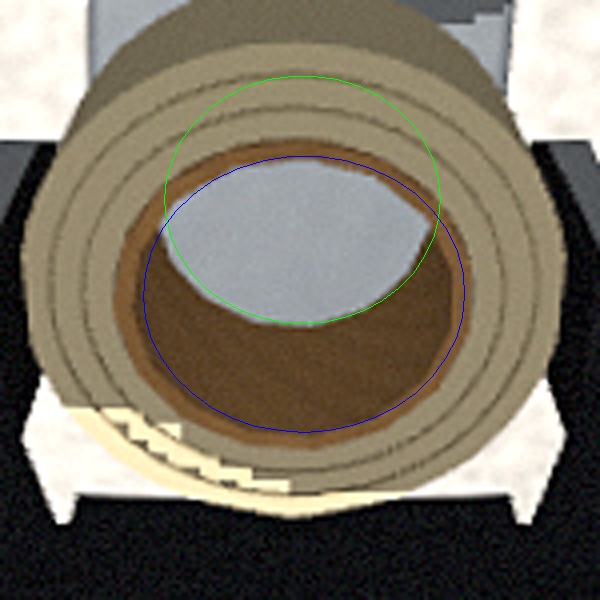

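The roll hides the spindle through the bore; only plate is visible. I'll go by measured pose, lowering with force checks.

```bash
python3 -m handwheel '[[[-0.8,1.5,-15,0,0,0,-1],[-0.8,1.5,-28,0,0,0,-1],[-0.8,1.5,-28,0,0,0,-1],[-0.8,1.5,-28,0,0,0,-1],[-0.8,1.5,-28,0,0,0,-1]]]'
```

```text
clock: 8.25
ee_pos: [0.5218, 0.1758, 0.0899]
eef_rot: [[-1.0, 0.0, 0.001], [0.0, 1.0, 0.0], [-0.001, 0.0, -1.0]]
force: [-0.3, -0.5, -0.5]
width: 0.0567
gripper_force: 64.1
```

```bash
python3 -m handwheel '[[[0,-0.5,-8,0,0,0,-1],[0,-0.5,-16,0,0,0,-1],[0,-0.5,-22,0,0,0,-1],[0,-0.5,-26,0,0,0,-1],[0,-0.5,-30,0,0,0,-1],[0,-0.5,-34,0,0,0,-1],[0,-0.5,-37,0,0,0,-1],[0,-0.5,-37,0,0,0,-1]]]'
```

```text
clock: 9.05
ee_pos: [0.5211, 0.1752, 0.0518]
eef_rot: [[-1.0, -0.0, -0.001], [-0.0, 1.0, -0.0], [0.001, -0.0, -1.0]]
force: [0.0, 0.4, -1.2]
width: 0.057
gripper_force: 64.1
```

Past the barrel's top with no contact. Lowering to the collar.

```bash
python3 -m handwheel '[[[0,0,-6,0,0,0,-1],[0,0,-12,0,0,0,-1],[0,0,-17,0,0,0,-1],[0,0,-21,0,0,0,-1],[0,0,-22.5,0,0,0,-1],[0,0,-22.5,0,0,0,-1]]]'
```

```text
clock: 9.65
ee_pos: [0.5213, 0.1752, 0.0296]
eef_rot: [[-1.0, -0.0, -0.0], [-0.0, 1.0, -0.0], [0.0, -0.0, -1.0]]
force: [0.6, 0.0, -1.3]
width: 0.0572
gripper_force: 64.2
```

```bash
python3 -m handwheel '[[[0,0,-0.7,0,0,0,-1],[0,0,-0.7,0,0,0,0.5],[0,0,-0.7,0,0,0,1],[0,0,-0.7,0,0,0,1],[0,0,-0.7,0,0,0,1],[0,0,-0.7,0,0,0,1]]]' && python3 -m handwheel '[[[0,0,30,0,0,0,1],[0,0,70,0,0,0,1],[0,0,105,0,0,0,1],[0,0,105,0,0,0,1],[0,0,105,0,0,0,1],[0,0,105,0,0,0,1]]]'
python3 - <<'E'
from h import *
import pickle
b=wrist(); pickle.dump(b,open("w7.pkl","wb")); t=b["tcp"];print(t,r.state()["clock"])
h=cv2.cvtColor(b["pixels"],cv2.COLOR_BGR2HSV); m=cv2.inRange(h,np.array((10,30,40)),np.array((35,255,255)))
u,v=map(int,wp(b,[.5215,.1745,.059])); print(u,v); k=np.zeros_like(m); k[v-60:v+60,u-60:u+60]=255; m&=k
c=max(cv2.findContours(m,0,1)[0],key=cv2.contourArea); e=cv2.fitEllipse(cv2.convexHull(c)); print(e,cv2.boundingRect(c)); 
C=np.array([.5215,.1745])
for z in(.035,.059): print(z,[np.round(wp(b,[C[0]+dx,C[1]+dy,z]),1).tolist() for dx,dy in((.029,0),(-.029,0),(0,.029),(0,-.029))])
E
```

```text
clock: 10.25
ee_pos: [0.5214, 0.1752, 0.0291]
eef_rot: [[-1.0, -0.0, 0.0], [-0.0, 1.0, 0.0], [-0.0, 0.0, -1.0]]
force: [1.0, -0.8, -0.7]
width: 0.0858
gripper_force: 0.0
clock: 10.85
ee_pos: [0.5206, 0.1749, 0.1331]
eef_rot: [[-1.0, -0.0, -0.002], [-0.0, 1.0, -0.001], [0.002, -0.001, -1.0]]
force: [0.4, 0.2, -0.4]
width: 0.0853
gripper_force: 0.0
[0.52062504 0.17490512 0.1330892 ] 10.9
315 209
((315.59356689453125, 205.6659393310547), (77.75898742675781, 80.46007537841797), 4.949347496032715) (277, 166, 78, 80)
0.035 [[315.9, 233.8], [315.9, 165.0], [351.5, 200.5], [280.3, 200.5]]
0.059 [[315.9, 245.3], [316.0, 170.2], [355.1, 209.1], [276.8, 209.1]]
```

The roll's silhouette (u 277..355, v 166..246) matches a roll seated on the collar. Now to the cap.

```bash
python3 -m handwheel '[[[0,-20,0,0,0,0,1],[-1,-60,0,0,0,0,1],[-2,-105,0,0,0,0,1],[-3,-150,0,0,0,0,1],[-4,-190,0,0,0,0,1],[-4.6,-215,-10,0,0,0,1],[-4.6,-224,-20,0,0,0,1],[-4.6,-224,-30,0,0,0,1],[-4.6,-224,-30,0,0,0,1],[-4.6,-224,-30,0,0,0,1],[-4.6,-224,-30,0,0,0,1],[-4.6,-224,-30,0,0,0,1]]]' |head -2
cat > cap.py <<'E'
from h import *
import pickle,sys
b=wrist(sys.argv[1]); pickle.dump(b,open(sys.argv[1]+".pkl","wb")); t=b["tcp"];print(t,r.state()["clock"])
C=np.array([.516,-.049])
h=b["pixels"].max(2); u,v=map(int,wp(b,[*C,.016])); m=(h<75).astype(np.uint8)*255; k=np.zeros_like(m); k[v-60:v+60,u-60:u+60]=255; m&=k
m=cv2.morphologyEx(m,cv2.MORPH_OPEN,np.ones((3,3)))
c=max(cv2.findContours(m,0,1)[0],key=cv2.contourArea); print(cv2.boundingRect(c))
for z in(.0,.032): print(z,[np.round(wp(b,[C[0]+dx,C[1]+dy,z]),1).tolist() for dx,dy in((.023,0),(-.023,0),(0,.023),(0,-.023))])
E
python3 cap.py w8
```

```text
clock: 12.1
ee_pos: [0.5171, -0.0477, 0.1044]
[ 0.51708267 -0.04768388  0.10444139] 12.15
(284, 171, 63, 67)
0.0 [[314.6, 222.1], [314.7, 168.5], [342.3, 195.9], [287.0, 195.8]]
0.032 [[314.6, 236.2], [314.7, 176.0], [346.1, 207.0], [283.2, 206.9]]
```

```bash
python3 -m handwheel '[[[0,0,-25,0,0,0,1],[0,0,-60,0,0,0,1],[0,0,-88,0,0,0,1],[0,0,-97,0,0,0,1],[0,0,-100,0,0,0,1],[0,0,-100,0,0,0,1]]]' && python3 -m handwheel '[[[0,0,0,0,0,0,-1],[0,0,0,0,0,0,-1],[0,0,0,0,0,0,-1],[0,0,0,0,0,0,-1],[0,0,0,0,0,0,-1],[0,0,0,0,0,0,-1],[0,0,0,0,0,0,-1]]]'
```

```text
clock: 12.75
ee_pos: [0.5172, -0.0486, 0.0047]
eef_rot: [[-1.0, -0.0, 0.001], [-0.0, 1.0, -0.0], [-0.001, -0.0, -1.0]]
force: [0.0, 0.1, 0.1]
width: 0.0851
gripper_force: 0.0
clock: 13.45
ee_pos: [0.5174, -0.0489, 0.0054]
eef_rot: [[-1.0, -0.0, 0.002], [-0.0, 1.0, -0.0], [-0.002, -0.0, -1.0]]
force: [-2.0, 0.3, 9.9]
width: 0.0445
gripper_force: 60.4
```

```bash
python3 -m handwheel '[[[0,0,10,0,0,0,-1],[0,0,40,0,0,0,-1],[0,0,80,0,0,0,-1],[0,0,110,0,0,0,-1],[0,0,110,0,0,0,-1],[0,0,110,0,0,0,-1],[0,0,110,0,0,0,-1],[0,0,110,0,0,0,-1]]]'
python3 - <<'E'
from h import *
import pickle
b=wrist("w9"); pickle.dump(b,open("w9.pkl","wb")); t=b["tcp"];print(t,r.state()["clock"])
z=t[2]-.0054
over(b,t+[0,0,.016],((z+.032,.023,(0,0,255)),(z,.023,(0,255,0)),(z+.032,.015,(255,0,0))),"w9c",75)
E
```

```text
clock: 14.25
ee_pos: [0.5159, -0.0487, 0.113]
eef_rot: [[-1.0, -0.0, -0.002], [-0.0, 1.0, 0.0], [0.002, 0.0, -1.0]]
force: [0.4, -0.3, -0.8]
width: 0.0449
gripper_force: 61.4
[ 0.51590957 -0.0487177   0.1130211 ] 14.3
242 189
```

View pics/w9c.png

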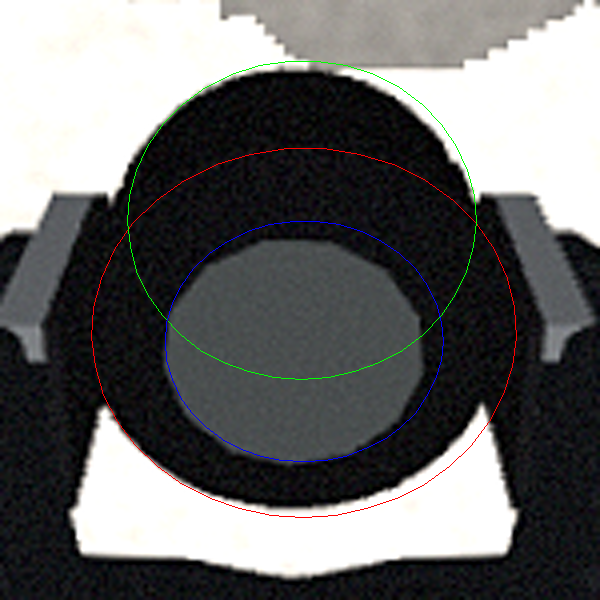

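The cap is held square: its disc is centred at crop u 294 against 304, the same 1.1 mm camera y bias, and x is centred within about 0.5 mm. Aim for TCP (0.5214, 0.1748).

```bash
python3 -m handwheel '[[[0,20,0,0,0,0,-1],[1,55,0,0,0,0,-1],[2,95,0,0,0,0,-1],[3,135,0,0,0,0,-1],[4,170,0,0,0,0,-1],[5,200,0,0,0,0,-1],[5.5,216,0,0,0,0,-1],[5.5,223.5,0,0,0,0,-1],[5.5,223.5,0,0,0,0,-1],[5.5,223.5,0,0,0,0,-1]]]' |head -2;  python3 -m handwheel '[[[0,0,-5,0,0,0,-1],[0,0,-12,0,0,0,-1],[0,0,-12,0,0,0,-1],[0,0,-12,0,0,0,-1],[0,0,-12,0,0,0,-1]]]'; python3 -c "
from h import *
import time
for n in range(3):
  print(r.state()['ee_pos']); r.get_image('top')
"
```

```text
clock: 15.3
ee_pos: [0.5223, 0.1728, 0.1138]
clock: 15.8
ee_pos: [0.5223, 0.1746, 0.1021]
eef_rot: [[-1.0, 0.0, 0.0], [0.0, 1.0, -0.0], [-0.0, -0.0, -1.0]]
force: [-0.2, -0.7, -1.0]
width: 0.0449
gripper_force: 61.4
[0.52234271 0.17462641 0.10210589]
[0.52235025 0.17474375 0.10217401]
[0.52239521 0.17479281 0.10223395]
```

```bash
python3 -m handwheel '[[[-0.9,0,-4,0,0,0,-1],[-0.9,0,-9,0,0,0,-1],[-0.9,0,-13,0,0,0,-1],[-0.9,0,-16,0,0,0,-1],[-0.9,0,-18,0,0,0,-1],[-0.9,0,-18,0,0,0,-1]]]'
```

```text
clock: 16.55
ee_pos: [0.5212, 0.1747, 0.0837]
eef_rot: [[-1.0, -0.0, -0.001], [-0.0, 1.0, -0.0], [0.001, -0.0, -1.0]]
force: [0.0, -0.5, -1.1]
width: 0.0448
gripper_force: 61.4
```

The nose is in the hole with no side force. Now pressing.

```bash
python3 -m handwheel '[[[0,0,-2,0,0,0,-1],[0,0,-4,0,0,0,-1],[0,0,-5,0,0,0,-1],[0,0,-5,0,0,0,-1]]]'; python3 -m handwheel '[[[0,0,-2,0,0,0,-1],[0,0,-2,0,0,0,-1]]]'
```

```text
clock: 16.95
ee_pos: [0.5218, 0.175, 0.0798]
eef_rot: [[-1.0, -0.0, 0.001], [-0.0, 1.0, 0.0], [-0.001, 0.0, -1.0]]
force: [-1.0, 0.2, 5.7]
width: 0.0447
gripper_force: 62.2
clock: 17.15
ee_pos: [0.522, 0.1751, 0.078]
eef_rot: [[-1.0, -0.0, 0.002], [-0.0, 1.0, 0.001], [-0.002, 0.001, -1.0]]
force: [-0.1, 0.4, 6.0]
width: 0.0448
gripper_force: 62.1
```

```bash
for i in 1; do python3 -m handwheel '[[[0,0,-1.5,0,0,0,-1],[0,0,-3,0,0,0,-1]]]'; python3 -m handwheel '[[[0,0,-1.5,0,0,0,-1],[0,0,-3,0,0,0,-1]]]';python3 -m handwheel '[[[0,0,-1.5,0,0,0,-1],[0,0,-3,0,0,0,-1]]]'; done | grep -v -e rot -e width
```

```text
clock: 17.35
ee_pos: [0.5218, 0.1751, 0.0749]
force: [-0.5, -0.5, 3.6]
gripper_force: 61.9
clock: 17.55
ee_pos: [0.5213, 0.1748, 0.0706]
force: [1.7, 0.4, -7.5]
gripper_force: 62.2
clock: 17.75
ee_pos: [0.5212, 0.1747, 0.0683]
force: [-4.3, -0.9, 18.8]
gripper_force: 64.6
```

The force dropped (click), then rose to 19 N at TCP 0.0683. The expected seat height is 0.0684. Pressing a bit more and holding.

```bash
python3 -m handwheel '[[[0,0,-0.5,0,0,0,-1],[0,0,-1,0,0,0,-1],[0,0,-1,0,0,0,-1],[0,0,-1,0,0,0,-1]]]'; python3 -m handwheel '[[[0,0,0,0,0,0,-1],[0,0,0,0,0,0,-1],[0,0,0,0,0,0,-1],[0,0,0,0,0,0,-1],[0,0,0,0,0,0,-1]]]'
```

```text
clock: 18.15
ee_pos: [0.5212, 0.1746, 0.0684]
eef_rot: [[-1.0, -0.0, 0.0], [-0.0, 1.0, -0.0], [-0.0, -0.0, -1.0]]
force: [-5.1, -0.9, 13.7]
width: 0.0449
gripper_force: 64.4
clock: 18.65
ee_pos: [0.5212, 0.1746, 0.0684]
eef_rot: [[-1.0, -0.0, 0.0], [-0.0, 1.0, -0.0], [-0.0, -0.0, -1.0]]
force: [-4.7, 0.2, 14.1]
width: 0.045
gripper_force: 64.4
```

```bash
python3 -m handwheel '[[[0,0,-1,0,0,0,-1],[0,0,-2,0,0,0,-1],[0,0,-2,0,0,0,-1],[0,0,-2,0,0,0,-1],[0,0,-2,0,0,0,-1],[0,0,-2,0,0,0,-1]]]'
python3 - <<'E'
from h import *
import pickle
T0=pickle.load(open("top.pkl","rb"));T=r.get_image("top")
d=cv2.absdiff(T0["pixels"],T["pixels"]).max(2)
for n,(u,v) in dict(mug=(467,258),bowl=(313,148),jar=(168,245),green=(408,170),red=(415,254)).items(): print(n,d[v-18:v+18,u-20:u+20].mean())
im=wrist("end"); 
s=r.state(); print(s["force"],s["ee_pos"],s["clock"])
E
```

```text
clock: 19.25
ee_pos: [0.5212, 0.1747, 0.0683]
eef_rot: [[-1.0, -0.0, 0.002], [-0.0, 1.0, -0.0], [-0.002, -0.0, -1.0]]
force: [-9.9, -4.2, 33.7]
width: 0.0448
gripper_force: 66.3
mug 6.95625
bowl 6.113194444444445
jar 7.827083333333333
green 7.913194444444445
red 7.850694444444445
[-9.92205304 -3.32152289 33.5092174 ] [0.52125379 0.17465122 0.06826486] 19.35
```

The bystanders are unmoved: the image difference is noise only. I'll ease off slightly to stay under 40 N, then hand in.

```bash
python3 -m handwheel '[[[0,0,0.7,0,0,0,-1],[0,0,0.7,0,0,0,-1],[0,0,0.7,0,0,0,-1],[0,0,0.7,0,0,0,-1]]]'; python3 -c "
from h import *
s=r.state();print(s['force'],s['ee_pos'])
if 15<s['force'][2]<38: print(r.close_job())"
```

```text
clock: 19.75
ee_pos: [0.5212, 0.1747, 0.0683]
eef_rot: [[-1.0, -0.0, 0.001], [-0.0, 1.0, -0.0], [-0.001, -0.0, -1.0]]
force: [-7.9, -2.1, 27.2]
width: 0.0447
gripper_force: 65.4
[-7.8894864  -2.08844239 27.15164383] [0.52121222 0.17465594 0.06828262]
the job is handed in; nothing more can be done
None
```

The roll is on the dispenser collar and the cap clicked down to its seat; I handed the job in at 19.75 s with the hand still gripping the cap and pushing down at about 27 N, and the mug, bowl and jar were not moved.

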